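Lock the chopper's spindle and take off the blade cap of unknown thread hand

TASK

Get the blade cap off the food chopper's drive unit: first slide the spindle catch all the way in towards the hub and turn its thumb-turn clockwise as far as it goes to lock it. Then unscrew the round cap with a light grip and without forcing it; nobody knows whether its thread is left- or right-handed, so feel which way it loosens, and lift it straight off. Finish still holding the cap level and still in the gripper, some 8 cm straight above the hub, with the catch left locked and the other things on the worktop left where they are.

Things in the scene. Friction and masses are not known exactly. Their poses are not given: they have to be found in the camera images.
- chopper: the chopper's drive unit, fixed to the worktop: a low white box 140 x 260 mm with an aluminium deck 70 mm above the worktop. Origin: centre of its underside; x along the short side, y along the long side (towards the hub end), z up. The hub is on the deck at local (0, +55) mm, the spindle catch at the other end
- hub (a point): centre of the seat (top of the steel hub ring, 68 mm across, 73 mm above the worktop) on which the cap's skirt rests; axes as the chopper's. A 25 mm thick steel neck stands 20 mm up from it inside the cap. Hold the cap with some 20 to 50 N: so it turns, and slips harmlessly at its stop; a hard grip twisted on against the stop, or a hard pull on the locked cap, counts as forcing
- cap: blade cap: loose, round, ribbed grey plastic, 50 mm across, 36 mm high, 60 g, closed top. Origin: centre of its open underside; z up. Coarse quick thread of unknown hand: the wrong way it stops hard within 25 degrees; the right way it turns lightly and is free to lift anywhere between 55 and 105 degrees. Before that it lifts only about 2 mm. Forced against its stop it slips in the fingers
- catch (a joint): slide of the spindle catch (a steel plate 44 x 40 mm with a flat tongue, between dark guide rails on the deck), m: 0 = drawn back, 0.030 = home; it moves along the chopper's +y towards the hub, takes about 2 N and stays where it is left
- thumb (a joint): turn of the black thumb-turn on the catch, rad: 0 = its bar lies along the slide (along the chopper's y), 1.4 = locked, bar across the slide, against its stop. It grows clockwise seen from above, turns lightly (0.05 N m) and stays where it is left
- thumb_top (a point): top centre of the thumb-turn's bar, on its axis, 107 mm above the worktop. The bar is 12 mm thick, 38 mm long and 26 mm high, its length along this point's y axis; z up. It rides with the catch; the robot may grip the bar to push the catch, and turn it in the same grasp
- tuna_tin: bystander: flat tin, 86 mm across, 40 mm high, beside the chopper; origin under its centre
- egg_timer: bystander: round kitchen timer, 63 mm across, 55 mm high, beside the chopper; origin under its centre
- salt_shaker: bystander: glass salt shaker, 44 mm across, 90 mm high; origin under its centre
- tea_mug: bystander: mug with a handle, 78 mm across, 92 mm high; origin under its centre
- jam_jar: bystander: jam jar, 62 mm across, 86 mm high; origin under its centre
- spice_jar: bystander: slim spice jar, 45 mm across, 106 mm high; origin under its centre
Mind the look-alikes: they are no part of the job. Several things have the shape of the cap; the one meant has the colours described above.

How it is judged:
By the outcome, as a careful person would: the job done as asked, in the order asked, and still so for the second after the job is handed in, while the arm keeps its last pose, push and grip.
It also fails if it takes over 54 s, if anything falls off the work surface, if the arm or the gripper's body presses on something with over 40 N, if the wrist force passes 120 N, or if a joint passes its speed limit or range.

ROBOT

A 7-joint arm with a two-finger parallel gripper is mounted at the origin on a cart in front of the work surface, level with it; the furniture and walls round the work are solid. World frame = base frame: x ahead of the robot, y to its left, z up, the work surface at z = 0. Lengths are in m, angles in rad, forces in N, time in s.
With the tool pointing down it reaches from about 0.4 to 0.85 m from the base axis. Payload 4.5 kg.
Tool frame: the origin (TCP) lies midway between the tips of the shut fingers; the grasp point (between the pads) lies r.grip_point_offset behind it (r.grip_point_offset is the distance from the TCP to the grasp point, in m); z points along the fingers, y is the line along which they close (so a half turn about z gives the same grasp; the last joint's range is limited). The gripper opens to 88 mm and grips with 3 to 60 N. Pads are 18 mm wide; open, the fingers measure 123 mm over their backs; the gripper's body (75 mm by 187 mm) begins 45 mm behind the grasp point.
Start: joints at [1.36, 0.689, -0.195, 1.565, 0.157, 0.902, -0.215], TCP at [0.152, -0.606, 0.239] pointing down, gripper open.
Joint ranges: [-3.01, 3.01], [-0.46, 2.08], [-1.47, 1.51], [0.13, 2.56], [-1, 4.14], [0.04, 2.09], [-2.66, 2.66]. Speed limits (rad/s): [2.57, 2.57, 3.14, 3.14, 3.14, 3.14, 3.14].

INTERFACE

Orientations are given as a unit quaternion [x, y, z, w].
In Python, from plant import r gives the robot as it stands.
- The arm moves only by the shell command python3 -m jog 'ROWS' [FORCE]. ROWS is JSON, a list of rows, each an object of numbers: "wx", "wy", "wz": the turn, a rotation vector about the world's x, y, z as a fraction of full scale; "dx", "dy", "dz": the shift along the world's x, y, z as a fraction of full scale; "hand": the closure, from 0 (fully open) to 1 (shut). In form: [{"wx": .., "wy": .., "wz": .., "dx": .., "dy": .., "dz": .., "hand": ..}, ...]. A call has 1 to 5 rows; each row shifts and turns the commanded pose from where the row before left it; what a row does not reach is not made up. Full scale, the value 1, is 0.25 m for a shift and 2 rad for a turn. A row lasts 1/12 s, in which the tool goes at most 41.7 mm and 7.16 degrees, less where a joint would pass 70% of its speed; a pose out of reach is approached as far as the arm can. A call with a number of a shift or a turn outside -1 to 1 is refused whole. A call with a gripper value outside its range is refused whole. The fingers move at their own pace and stop on an object; FORCE is the grip in N (left out, the last holds). Time passes only in rows, so rows that do not move let the fingers close. It gives the time, the measured TCP pose, the force, the opening and the grip force at its end, in the units of the state.
- r.get_state(): the state, without advancing time (a new reading comes with each control period).
- r.snapshot(name): name is "scene" or "top"; returns the picture (400x640x3 uint8, red, green, blue); there is no depth.
- r.camera_info(name): a dict with "mtx" (3x3 intrinsics, pixels), "k1" (the pictures are not rectified: a ray, as slopes to the right and down, at radius r is drawn at 1 + k1 r^2 times it, then the intrinsics apply), "R" (3x3) and "t" (3): a world point X has camera coordinates R X + t. Camera axes: x right, y down, z forward; pixel columns grow to the right and rows downward; lengths in m; the calibration is good to about 2 mm. A picture is of the moment at which its call begins. camera_info takes no time and is no camera call.
- r.finish_job(): hands the job in; it is judged then, once.
Trained networks look in the newest picture that a camera, given by its name, has taken for a name from the list of things; names that differ only in an ending like _2 or _b are one class to them, and where a whole thing is asked for, a point or a joint stands for the part that bears it (a point fixed in the world has none). Each returns a list of dicts, best first, with "p" (0 to 1); they miss things now and then, are a little off and sometimes report something else, mostly with a low value. They report only what shows in the picture. A call takes as long as a camera call. They do not tell look-alikes from the thing itself.
- r.search_frame(camera, query): "bbox" ([left, top, right, bottom] in pixels, round what is visible of it).
- r.masks_of(camera, query): "region" (400x640 bool, what is visible of it) and "bbox" ([left, top, right, bottom] in pixels, round what is visible of it).
The state is a dict: "clock": time; "q": joint angles; "qd": joint speeds; "joint_torque": joint torques, N m; "tool_pos": TCP position; "eef_rot": TCP orientation; "contact_force": force on the tool from outside, world axes, zero at the start; "moment": the same for the moment, N m; "opening": opening from 0.0 (shut) to 1.0 (fully open); "finger_force": force on a finger pad.
Only numpy, scipy, OpenCV 4.12 (cv2) and the standard library are available. Lean on these libraries where they do the work, as an engineer would, in place of code of your own. Each camera call takes 0.05 s, during which the arm holds its last target. There are 200 camera calls.

## Working session

There is one attempt and no reset: what is moved stays moved. The work goes in short steps, Python scripts to look and compute and a shell command to move; the robot and the scene stay as the last step left them, time stands still between calls to the robot, and variables do not carry over. Pictures are saved under pics/ and viewed, at most 10 in all, crops included, and the job is handed in when it is done.

```bash
mkdir -p pics; ls; python3 - <<'E'
from plant import r
import cv2,numpy as np
for n in("scene","top"):
    im=r.snapshot(n); cv2.imwrite(f"pics/{n}0.png",im[:,:,::-1])
    c=r.camera_info(n); print(n,{k:np.round(np.array(v),4).tolist() for k,v in c.items()})
s=r.get_state();print({k:np.round(v,3).tolist() for k,v in s.items()},r.grip_point_offset)
for n in("scene","top"):
  for q in("cap","chopper","catch","thumb","thumb_top"):
    try: print(n,q,[(np.round(d["bbox"]).tolist(),round(d["p"],2)) for d in r.search_frame(n,q)])
    except Exception as e: print(n,q,e)
E
```

```text
pics
scene {'mtx': [[452.5058, 0.0, 312.0119], [0.0, 452.5058, 206.2095], [0.0, 0.0, 1.0]], 'k1': -0.0431, 'R': [[0.6999, -0.714, 0.0169], [-0.3925, -0.4043, -0.8261], [0.5967, 0.5716, -0.5632]], 't': [-0.3798, 0.277, 1.2229]}
top {'mtx': [[482.1336, 0.0, 320.1098], [0.0, 482.1336, 196.6681], [0.0, 0.0, 1.0]], 'k1': 0.0215, 'R': [[0.4059, -0.9138, -0.0128], [-0.8026, -0.3497, -0.4833], [0.4372, 0.2064, -0.8754]], 't': [-0.2268, 0.4732, 1.4226]}
{'clock': 0.1, 'q': [1.36, 0.69, -0.195, 1.566, 0.157, 0.902, -0.215], 'qd': [-0.002, -0.002, -0.001, -0.002, 0.002, -0.001, 0.001], 'joint_torque': [-0.003, -52.85, -1.271, -15.383, -0.053, 0.002, 0.0], 'tool_pos': [0.151, -0.606, 0.238], 'eef_rot': [0.993, 0.122, -0.0, -0.001], 'contact_force': [0.433, -0.29, -0.214], 'moment': [0.013, 0.017, 0.02], 'finger_force': 0.0, 'opening': 0.999} 0.0187
scene cap [([340.0, 268.0, 358.0, 287.0], 0.83), ([230.0, 203.0, 245.0, 215.0], 0.74), ([298.0, 205.0, 318.0, 225.0], 0.65), ([233.0, 180.0, 245.0, 199.0], 0.55)]
scene chopper [([274.0, 208.0, 361.0, 269.0], 0.79), ([330.0, 221.0, 343.0, 239.0], 0.47)]
scene catch [([317.0, 226.0, 342.0, 239.0], 0.6)]
scene thumb []
scene thumb_top []
top cap [([374.0, 255.0, 389.0, 278.0], 0.67), ([220.0, 177.0, 237.0, 195.0], 0.65), ([236.0, 206.0, 250.0, 221.0], 0.55), ([311.0, 204.0, 329.0, 220.0], 0.47), ([246.0, 186.0, 259.0, 204.0], 0.46)]
top chopper [([288.0, 190.0, 379.0, 261.0], 0.55)]
top catch [([335.0, 221.0, 365.0, 236.0], 0.66)]
top thumb []
top thumb_top [([352.0, 225.0, 363.0, 230.0], 0.49)]
```

```bash
python3 - <<'E'
import cv2,numpy as np
a=cv2.imread("pics/scene0.png")[150:310,200:413]; b=cv2.imread("pics/top0.png")[150:310,205:418]
cv2.imwrite("pics/s_crop.png",cv2.resize(a,(798,600),interpolation=cv2.INTER_CUBIC))
cv2.imwrite("pics/t_crop.png",cv2.resize(b,(798,600),interpolation=cv2.INTER_CUBIC))
E
```

```text
(no output)
```

View pics/s_crop.png

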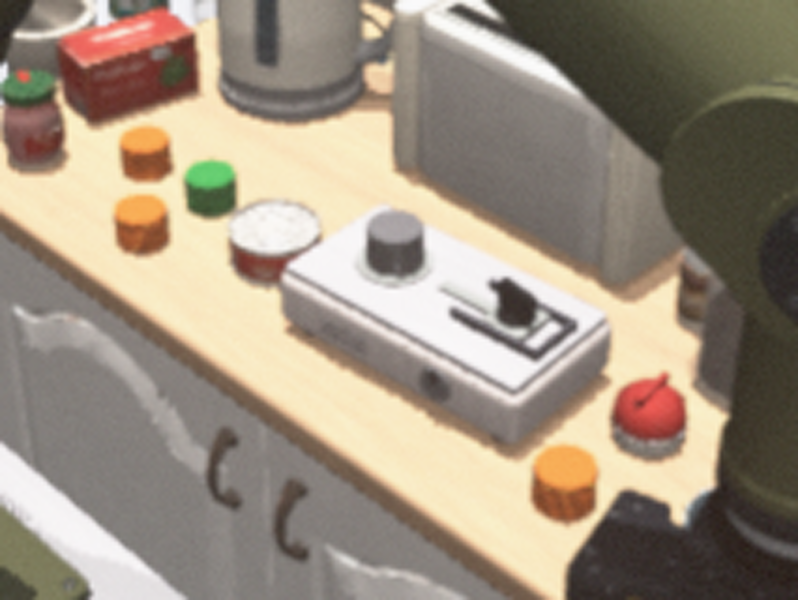

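View pics/t_crop.png

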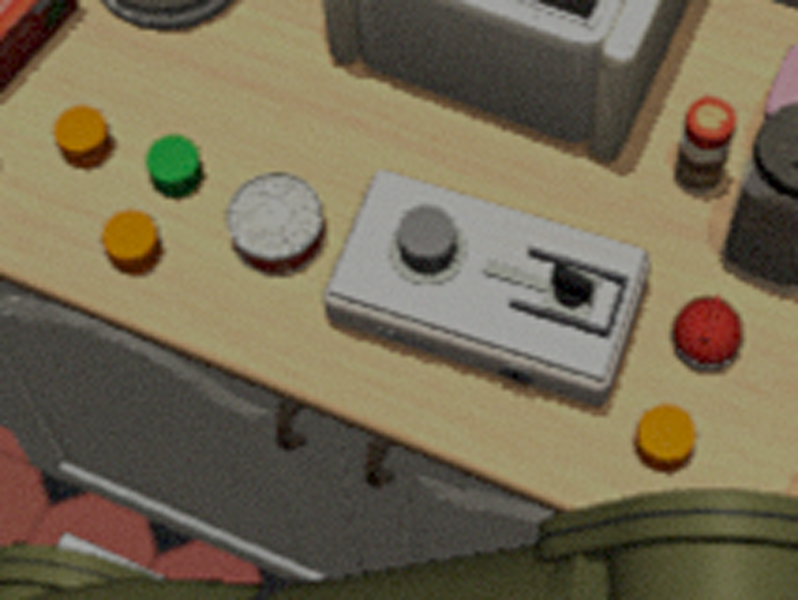

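View pics/top0.png

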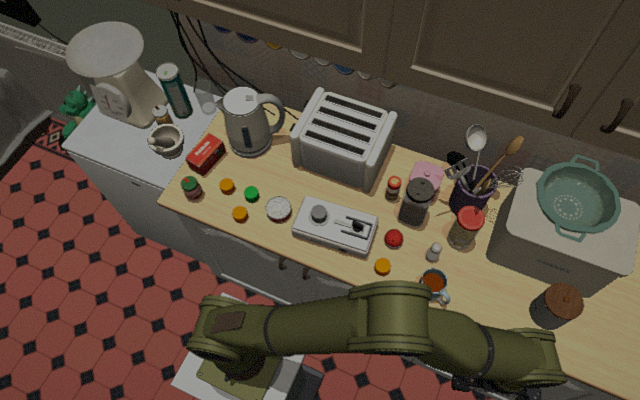

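Candidates for the cap (scene px): orange (348,277), (237,210), (239,190), green (256,200), and the grey ribbed one on the hub ring (305,215), which is the one to use. The top picture agrees: grey cap at (319,211), thumb-turn at (357,226), catch rails around it.

```bash
cat > h.py <<'E'
import numpy as np
from scipy.optimize import least_squares
from plant import r
def proj(n,X):
    c=r.camera_info(n);p=np.atleast_2d(X)@np.array(c["R"]).T+np.array(c["t"]);s=p[:,:2]/p[:,2:]
    s=s*(1+c["k1"]*(s**2).sum(1,keepdims=True));K=np.array(c["mtx"]);return s@K[:2,:2].T+K[:2,2]
def tri(obs,x0=(.5,0,.1)):
    f=lambda X:np.concatenate([proj(n,X)[0]-p for n,p in obs.items()])
    s=least_squares(f,x0);return s.x,s.fun
E
python3 - <<'E'
from h import *
sc=lambda a:np.array(a)*160/600+[200,150]; tc=lambda a:np.array(a)*160/600+[205,150]
T=tc([(380,172),(648,256),(607,384),(330,295)]); S=sc([(393,207),(608,326),(516,390),(285,274)])
for a,b in zip(T,S): print(tri({"top":a,"scene":b}))
print("cap top",tri({"top":tc((427,226)),"scene":sc((395,222))}))
print("ring",tri({"top":tc((427,252)),"scene":sc((395,262))}))
print("thumb",tri({"top":tc((573,280)),"scene":sc((514,296))}))
L=np.array([(70,130),(70,-130),(-70,-130),(-70,130)])/1000
def W(p,l,z): c,s=np.cos(p[2]),np.sin(p[2]); l=np.atleast_2d(l);return np.c_[p[0]+c*l[:,0]-s*l[:,1],p[1]+s*l[:,0]+c*l[:,1],np.full(len(l),z)]
def f(p):
    d=[proj("top",W(p,L*.97,p[3]))-T,proj("scene",W(p,L*.97,p[3]))-S]
    h=W(p,[0,.055],p[3]+.039); return np.concatenate([x.ravel() for x in d+[proj("top",h)-tc((427,226)),proj("scene",h)-sc((395,222))]])
for y0 in (0.,1.,-1.):
    s=least_squares(f,[.5,.0,y0,.07]);print(s.x,s.cost,np.round(s.fun,1),"hub",W(s.x,[0,.055],.073))
for n in("top","scene"):
    for m in ("cap","thumb_top"):
        for d in r.masks_of(n,m):
            v,u=np.nonzero(d["region"]);print(n,m,round(d["p"],2),u.mean().round(1),v.mean().round(1),len(u))
E
```

```text
(array([0.54085165, 0.03853083, 0.06250934]), array([ 0.83493112, -0.55750965, -0.97562494,  0.28658068]))
(array([ 0.55590587, -0.20611657,  0.05725529]), array([-0.51674805,  0.31781053,  0.5520181 , -0.17083203]))
(array([ 0.4244218 , -0.21890646,  0.07358256]), array([-0.22090764,  0.14280754,  0.23483745, -0.07045639]))
(array([0.40974704, 0.03029946, 0.06105981]), array([-0.48375046,  0.3406305 ,  0.56668755, -0.16040026]))
cap top (array([ 0.48128506, -0.03015826,  0.11057033]), array([-0.4273137 ,  0.28485848,  0.49089341, -0.14435866]))
ring (array([ 0.47767652, -0.03238526,  0.07140153]), array([-0.06246199,  0.04188581,  0.07135057, -0.02090011]))
thumb (array([ 0.48816345, -0.16012599,  0.09951079]), array([-0.66072845,  0.42180756,  0.72097512, -0.21813526]))
[ 0.48468105 -0.08709811  0.06388656  0.0631814 ] 19.486171397788645 [ 0.  -2.   0.9 -1.4 -0.9  1.1 -1.8 -0.2 -1.2 -0.8  2.3 -2.  -0.2  2.3
 -0.5 -1.1  0.2  1.7  0.9  2.3] hub [[ 0.48116968 -0.03221031  0.073     ]]
[ 0.48468105 -0.08709811  0.06388652  0.0631814 ] 19.486171397796262 [ 0.  -2.   0.9 -1.4 -0.9  1.1 -1.8 -0.2 -1.2 -0.8  2.3 -2.  -0.2  2.3
 -0.5 -1.1  0.2  1.7  0.9  2.3] hub [[ 0.48116968 -0.03221031  0.073     ]]
[ 0.48468105 -0.08709811  0.06388649  0.0631814 ] 19.486171397818524 [ 0.  -2.   0.9 -1.4 -0.9  1.1 -1.8 -0.2 -1.2 -0.8  2.3 -2.  -0.2  2.3
 -0.5 -1.1  0.2  1.7  0.9  2.3] hub [[ 0.48116969 -0.03221031  0.073     ]]
top cap 0.74 319.1 212.3 251
top cap 0.68 382.2 266.2 235
top cap 0.65 227.1 185.6 190
top cap 0.64 278.7 209.6 574
top cap 0.57 251.7 194.0 224
top cap 0.5 240.4 213.9 227
top thumb_top 0.56 357.1 226.0 108
scene cap 0.76 305.5 214.6 256
scene cap 0.72 238.0 209.2 170
scene cap 0.69 349.7 278.5 305
scene cap 0.61 238.6 190.7 188
scene cap 0.51 256.2 200.0 180
scene thumb_top 0.65 337.7 231.3 84
```

```bash
python3 - <<'E'
from h import *
print("thumb",tri({"top":np.array([357.1,226.]),"scene":np.array([337.7,231.3])}))
print("cap",tri({"top":np.array([319.1,212.3]),"scene":np.array([305.5,214.6])}))
def gnd(n,p,z): 
    s=least_squares(lambda X:proj(n,[X[0],X[1],z])[0]-p,[.5,0]);return s.x.round(3)
tc=lambda a:np.array(a)*160/600+[205,150]
print("toaster foot",gnd("top",tc((345,62)),0),gnd("top",tc((620,172)),0))
print("spice/coffee/jam", gnd("top",tc((700,190)),0),gnd("top",(412,222),0),gnd("top",(458,247),0),"timer",gnd("top",tc((707,362)),0),"mug",gnd("top",(433,300),0))
for t in np.linspace(0,1,6):
    P=np.array([.151,-.606,.22])*(1-t)+np.array([.488,-.16,.22])*t; Q=P.copy();Q[2]=0
    print(P.round(3),proj("top",P).round(0),proj("top",Q).round(0))
import cv2
im=r.snapshot("scene");cv2.imwrite("pics/scene1.png",im[:,:,::-1])
E
```

```text
thumb (array([ 0.48979924, -0.15956158,  0.08865211]), array([-0.12071289,  0.07715595,  0.13159654, -0.0397821 ]))
cap (array([ 0.48520824, -0.02819913,  0.08694089]), array([-0.60382265,  0.40332465,  0.69201011, -0.20323636]))
toaster foot [0.665 0.139] [ 0.657 -0.148]
spice/coffee/jam [ 0.669 -0.222] [ 0.619 -0.313] [ 0.593 -0.479] timer [ 0.51  -0.286] mug [ 0.39  -0.458]
[ 0.151 -0.606  0.22 ] [[480. 386.]] [[458. 397.]]
[ 0.218 -0.517  0.22 ] [[452. 344.]] [[435. 361.]]
[ 0.286 -0.428  0.22 ] [[426. 306.]] [[413. 327.]]
[ 0.353 -0.338  0.22 ] [[402. 271.]] [[392. 295.]]
[ 0.421 -0.249  0.22 ] [[380. 238.]] [[373. 266.]]
[ 0.488 -0.16   0.22 ] [[359. 207.]] [[355. 238.]]
```

View pics/scene1.png

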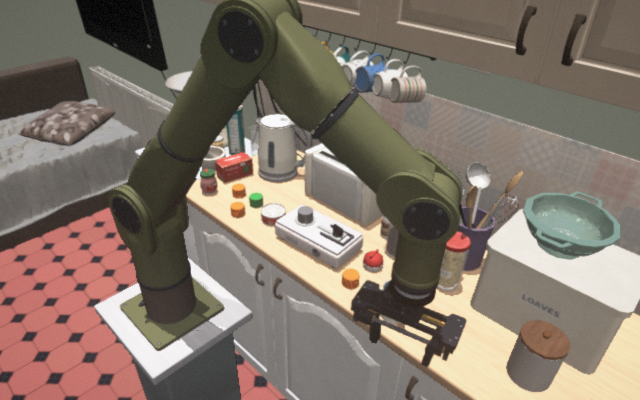

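The view shows the arm right of the chopper with a clear path to it; the thumb-turn is at (337,231) and the toaster is well behind it.

```bash
R='{"dx":0.096,"dy":0.127,"wz":0.05,"hand":0}'; python3 -m jog '[{"dx":0.096,"dy":0.127,"wz":0.05,"hand":0},{"dx":0.096,"dy":0.127,"wz":0.05,"hand":0},{"dx":0.096,"dy":0.127,"wz":0.05,"hand":0},{"dx":0.096,"dy":0.127,"wz":0.05,"hand":0},{"dx":0.096,"dy":0.127,"wz":0.05,"hand":0}]' 20; python3 -m jog '[{"dx":0.096,"dy":0.127,"wz":0.05,"hand":0},{"dx":0.096,"dy":0.127,"wz":0.05,"hand":0},{"dx":0.096,"dy":0.127,"wz":0.05,"hand":0},{"dx":0.096,"dy":0.127,"wz":0.05,"hand":0},{"dx":0.096,"dy":0.127,"wz":0.05,"hand":0}]'
```

```text
invalid input
invalid input
```

```bash
python3 -m jog '[{"wx":0,"wy":0,"wz":0.05,"dx":0.096,"dy":0.127,"dz":0,"hand":0},{"wx":0,"wy":0,"wz":0.05,"dx":0.096,"dy":0.127,"dz":0,"hand":0},{"wx":0,"wy":0,"wz":0.05,"dx":0.096,"dy":0.127,"dz":0,"hand":0},{"wx":0,"wy":0,"wz":0.05,"dx":0.096,"dy":0.127,"dz":0,"hand":0},{"wx":0,"wy":0,"wz":0.05,"dx":0.096,"dy":0.127,"dz":0,"hand":0}]' 20
```

```text
clock: 1.27
tool_pos: [0.2723, -0.4462, 0.239]
eef_rot: [0.931, 0.366, 0.0, 0.0]
contact_force: [1.3, -0.8, -0.2]
opening: 1.005
finger_force: 0.0
```

```bash
python3 -m jog '[{"wx":0,"wy":0,"wz":0.05,"dx":0.096,"dy":0.127,"dz":0,"hand":0},{"wx":0,"wy":0,"wz":0.05,"dx":0.096,"dy":0.127,"dz":0,"hand":0},{"wx":0,"wy":0,"wz":0.05,"dx":0.096,"dy":0.127,"dz":0,"hand":0},{"wx":0,"wy":0,"wz":0.05,"dx":0.096,"dy":0.127,"dz":0,"hand":0},{"wx":0,"wy":0,"wz":0.05,"dx":0.096,"dy":0.127,"dz":0,"hand":0}]' && python3 -m jog '[{"wx":0,"wy":0,"wz":0.05,"dx":0.096,"dy":0.127,"dz":0,"hand":0.3},{"wx":0,"wy":0,"wz":0.05,"dx":0.096,"dy":0.127,"dz":0,"hand":0.3},{"wx":0,"wy":0,"wz":0.05,"dx":0.096,"dy":0.127,"dz":-0.08,"hand":0.4},{"wx":0,"wy":0,"wz":0.043,"dx":0.096,"dy":0.127,"dz":-0.08,"hand":0.4},{"wx":0,"wy":0,"wz":0,"dx":0,"dy":0,"dz":-0.12,"hand":0.5}]'
python3 - <<'E'
from h import *
import cv2
t,s=r.snapshot("top"),r.snapshot("scene")
p=r.get_state();print(np.round(p["tool_pos"],4),np.round(p["q"],2), p["opening"],proj("top",p["tool_pos"]),proj("scene",p["tool_pos"]))
a=cv2.resize(t[185:275,285:405,::-1],(800,600),interpolation=cv2.INTER_CUBIC)[:,:];b=cv2.resize(s[185:275,265:385,::-1],(800,600),interpolation=cv2.INTER_CUBIC)
cv2.imwrite("pics/c1.png",cv2.resize(np.hstack([a,b]),(800,300)))
E
```

```text
clock: 1.68
tool_pos: [0.3924, -0.2874, 0.239]
eef_rot: [0.811, 0.585, 0.0, 0.0]
contact_force: [-0.1, -0.9, 0.1]
opening: 1.003
finger_force: 0.0
clock: 2.1
tool_pos: [0.4922, -0.1579, 0.1731]
eef_rot: [0.681, 0.733, 0.006, 0.003]
contact_force: [0.9, 0.9, 0.5]
opening: 0.642
finger_force: 0.0
[ 0.4827 -0.1641  0.1684] [ 0.53  0.68 -0.48  1.96  0.52  0.62 -0.22] 0.5600038816765683 [[358.94265625 217.18514178]] [[338.72520407 211.27382615]]
```

View pics/c1.png

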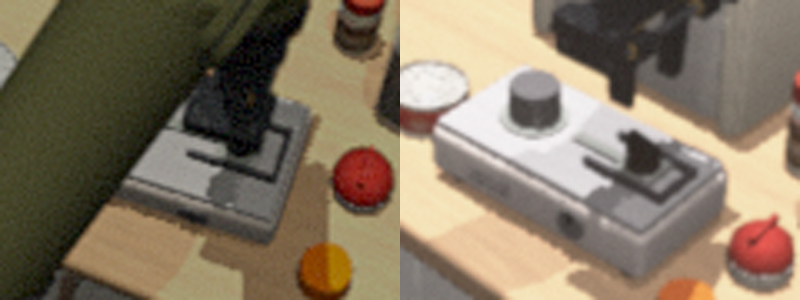

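Gripper now hovers over the thumb-turn (right half, bar at ~(640,150)), the bar lies along the slide; descending astride it.

```bash
python3 -m jog '[{"wx":0,"wy":0,"wz":0,"dx":0.024,"dy":0.016,"dz":-0.1,"hand":0.5},{"wx":0,"wy":0,"wz":0,"dx":0,"dy":0,"dz":-0.1,"hand":0.5},{"wx":0,"wy":0,"wz":0,"dx":0,"dy":0,"dz":-0.1,"hand":0.5},{"wx":0,"wy":0,"wz":0,"dx":0,"dy":0,"dz":-0.02,"hand":0.5},{"wx":0,"wy":0,"wz":0,"dx":0,"dy":0,"dz":0,"hand":0.5}]'; python3 -m jog '[{"wx":0,"wy":0,"wz":0,"dx":0,"dy":0,"dz":0,"hand":0.5},{"wx":0,"wy":0,"wz":0,"dx":0,"dy":0,"dz":0,"hand":0.5}]'
```

```text
clock: 2.62
tool_pos: [0.4892, -0.1634, 0.0911]
eef_rot: [0.686, 0.727, -0.001, -0.001]
contact_force: [-0.4, -0.0, 1.2]
opening: 0.496
finger_force: 0.0
clock: 2.78
tool_pos: [0.4912, -0.1628, 0.093]
eef_rot: [0.686, 0.728, 0.001, 0.001]
contact_force: [-0.5, 0.7, -0.1]
opening: 0.501
finger_force: 0.0
```

```bash
python3 - <<'E'
from h import *
import cv2
s=r.snapshot("scene")
p=r.get_state();print(np.round(p["tool_pos"],4),np.round(p["eef_rot"],4),p["opening"],p["contact_force"],proj("scene",p["tool_pos"]))
cv2.imwrite("pics/c2.png",cv2.resize(s[185:275,265:385,::-1],(800,600),interpolation=cv2.INTER_CUBIC))
E
```

```text
[ 0.4913 -0.1627  0.093 ] [6.860e-01 7.276e-01 6.000e-04 1.300e-03] 0.4990072244727954 [0.2602255  0.68115818 0.7753173 ] [[339.00064983 230.37103215]]
```

View pics/c2.png

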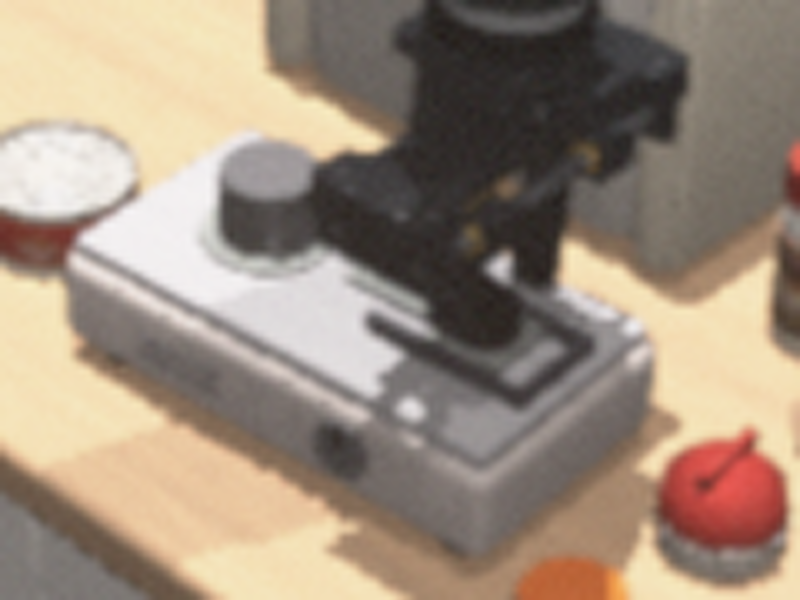

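Fingers straddle the bar (at ~(490,310) in the crop). Lower a little and close lightly.

```bash
python3 -m jog '[{"wx":0,"wy":0,"wz":0,"dx":-0.006,"dy":0.008,"dz":-0.024,"hand":0.5},{"wx":0,"wy":0,"wz":0,"dx":0,"dy":0,"dz":0,"hand":0.7},{"wx":0,"wy":0,"wz":0,"dx":0,"dy":0,"dz":0,"hand":0.9},{"wx":0,"wy":0,"wz":0,"dx":0,"dy":0,"dz":0,"hand":1},{"wx":0,"wy":0,"wz":0,"dx":0,"dy":0,"dz":0,"hand":1}]' 5; python3 -m jog '[{"wx":0,"wy":0,"wz":0,"dx":0,"dy":0,"dz":0,"hand":1},{"wx":0,"wy":0,"wz":0,"dx":0,"dy":0,"dz":0,"hand":1},{"wx":0,"wy":0,"wz":0,"dx":0,"dy":0,"dz":0,"hand":1}]' 5
```

```text
clock: 3.25
tool_pos: [0.489, -0.1599, 0.0854]
eef_rot: [0.686, 0.728, 0.0, 0.0]
contact_force: [0.3, -0.5, 0.5]
opening: 0.221
finger_force: 0.0
clock: 3.5
tool_pos: [0.4903, -0.1598, 0.0855]
eef_rot: [0.686, 0.728, 0.001, 0.001]
contact_force: [3.7, 0.2, -1.0]
opening: 0.162
finger_force: 4.6
```

```bash
python3 -m jog '[{"wx":0,"wy":0,"wz":0,"dx":0.006,"dy":0,"dz":0,"hand":1},{"wx":0,"wy":0,"wz":0,"dx":0,"dy":0,"dz":0,"hand":1},{"wx":0,"wy":0,"wz":0,"dx":0,"dy":0,"dz":0,"hand":1}]' 8;  python3 -m jog '[{"wx":0,"wy":0,"wz":0,"dx":0,"dy":0,"dz":0,"hand":1},{"wx":0,"wy":0,"wz":0,"dx":0,"dy":0,"dz":0,"hand":1}]' 20; python3 -c "
from plant import r;print(r.get_state()['moment'])"
```

```text
clock: 3.75
tool_pos: [0.4905, -0.1598, 0.0855]
eef_rot: [0.686, 0.728, 0.0, 0.0]
contact_force: [1.3, 0.8, 1.8]
opening: 0.148
finger_force: 7.5
clock: 3.92
tool_pos: [0.4905, -0.1597, 0.0854]
eef_rot: [0.685, 0.728, 0.0, 0.0]
contact_force: [1.3, 1.3, 1.9]
opening: 0.138
finger_force: 20.0
[ 0.14087635 -0.45067214  0.0155244 ]
```

```bash
python3 -m jog '[{"wx":0,"wy":0,"wz":0,"dx":-0.0015,"dy":0.024,"dz":0,"hand":1},{"wx":0,"wy":0,"wz":0,"dx":-0.0015,"dy":0.024,"dz":0,"hand":1},{"wx":0,"wy":0,"wz":0,"dx":-0.0015,"dy":0.024,"dz":0,"hand":1},{"wx":0,"wy":0,"wz":0,"dx":-0.0015,"dy":0.024,"dz":0,"hand":1},{"wx":0,"wy":0,"wz":0,"dx":0,"dy":0,"dz":0,"hand":1}]';  python3 -m jog '[{"wx":0,"wy":0,"wz":0,"dx":-0.001,"dy":0.016,"dz":0,"hand":1},{"wx":0,"wy":0,"wz":0,"dx":0,"dy":0.01,"dz":0,"hand":1},{"wx":0,"wy":0,"wz":0,"dx":0,"dy":0,"dz":0,"hand":1}]'; python3 -m jog '[{"wx":0,"wy":0,"wz":0,"dx":0,"dy":0.008,"dz":0,"hand":1},{"wx":0,"wy":0,"wz":0,"dx":0,"dy":0,"dz":0,"hand":1}]'
```

```text
clock: 4.33
tool_pos: [0.4889, -0.1389, 0.0855]
eef_rot: [0.686, 0.727, -0.002, 0.002]
contact_force: [2.5, -10.0, 0.9]
opening: 0.134
finger_force: 20.0
clock: 4.58
tool_pos: [0.4889, -0.1385, 0.0855]
eef_rot: [0.688, 0.725, -0.005, 0.004]
contact_force: [4.5, -20.3, -0.6]
opening: 0.137
finger_force: 20.0
clock: 4.75
tool_pos: [0.4889, -0.1384, 0.0855]
eef_rot: [0.689, 0.725, -0.006, 0.005]
contact_force: [6.3, -23.5, -1.9]
opening: 0.136
finger_force: 20.0
```

```bash
python3 - <<'E'
from h import *
import cv2
s=r.snapshot("scene");t=r.snapshot("top")
p=r.get_state();print(np.round(p["tool_pos"],4),p["contact_force"],p["moment"])
a,b=[cv2.resize(i[190:265,285:385,::-1],(800,600),interpolation=cv2.INTER_CUBIC) for i in(s,t)]
cv2.imwrite("pics/c3.png",cv2.resize(np.hstack([cv2.resize(s[190:260,285:360,::-1],(400,373),interpolation=3),cv2.resize(t[190:260,305:380,::-1],(400,373),interpolation=3)]),(800,373)))
E
```

```text
[ 0.4889 -0.1384  0.0855] [  5.73312504 -24.88447903  -1.97085809] [-4.9920504  -1.30593243  0.06367504]
```

View pics/c3.png

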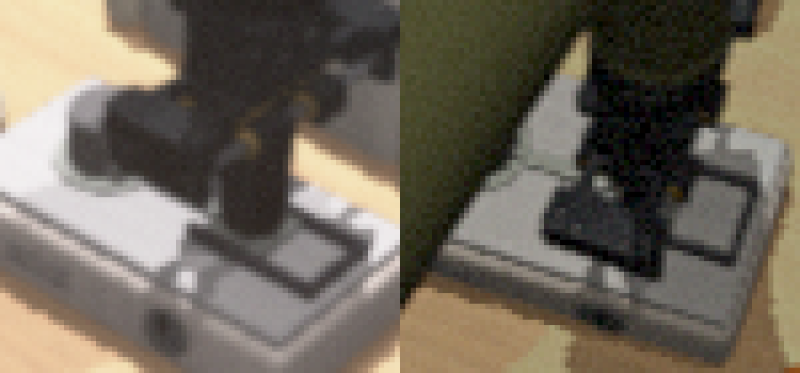

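```bash
python3 - <<'E'
from h import *
import cv2
hub=np.array([.4825,-.030]);yaw=.066
ex=np.array([np.cos(yaw),np.sin(yaw)]);ey=np.array([-np.sin(yaw),np.cos(yaw)])
# rows: local x (+40..-40), cols: along -y from hub: 0..190mm, 4 px/mm
v,u=np.mgrid[0:280,0:760]
P=hub+((140-v)/4e3)[...,None]*ex-((u)/4e3)[...,None]*ey
X=np.concatenate([P,np.full(P.shape[:2]+(1,),.074)],2).reshape(-1,3)
out=[]
for n,im in(("top",cv2.imread("pics/top0.png")),("scene",cv2.imread("pics/scene0.png")),("scene",r.snapshot("scene")[:,:,::-1].copy())):
    q=proj(n,X).reshape(280,760,2).astype(np.float32)
    o=cv2.remap(im,q[...,0],q[...,1],cv2.INTER_CUBIC)[50:240]
    for k in range(0,760,80): o[:6 if k%400 else 14,k:k+2]=(0,0,255)
    out.append(o)
cv2.imwrite("pics/rect.png",np.vstack(out))
E
```

```text
(no output)
```

View pics/rect.png

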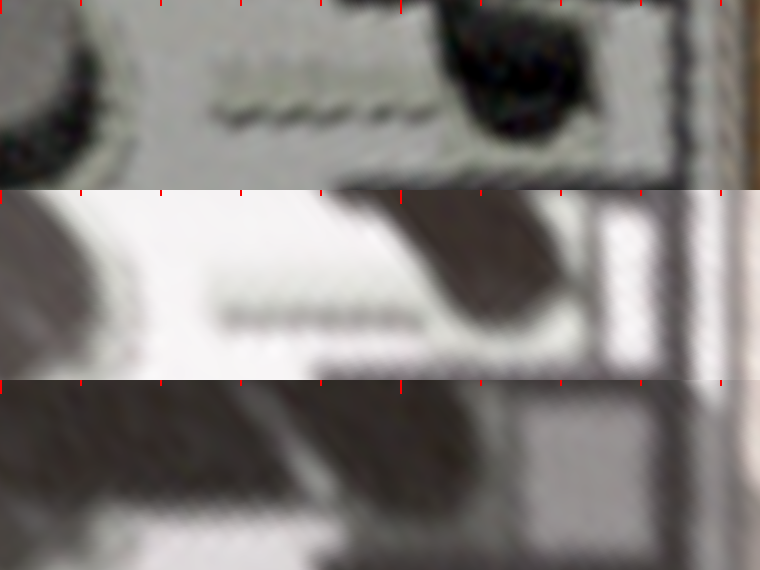

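The rectified strips show the tongue tip going from 52 mm to about 32 mm from the hub axis, i.e. onto the ring edge: looks like home from a part-way start. One check against jamming: dither sideways under push.

```bash
python3 -m jog '[{"wx":0,"wy":0,"wz":0,"dx":0.012,"dy":0,"dz":0,"hand":1},{"wx":0,"wy":0,"wz":0,"dx":0,"dy":0,"dz":0,"hand":1}]';python3 -m jog '[{"wx":0,"wy":0,"wz":0,"dx":-0.018,"dy":0,"dz":0,"hand":1},{"wx":0,"wy":0,"wz":0,"dx":0,"dy":0,"dz":0,"hand":1}]'; python3 -m jog '[{"wx":0,"wy":0,"wz":0,"dx":0.008,"dy":-0.036,"dz":0,"hand":1},{"wx":0,"wy":0,"wz":0,"dx":0,"dy":0,"dz":0,"hand":1},{"wx":0,"wy":0,"wz":0,"dx":0,"dy":0,"dz":0,"hand":1}]'
```

```text
clock: 5.07
tool_pos: [0.489, -0.1385, 0.0855]
eef_rot: [0.689, 0.725, -0.008, 0.003]
contact_force: [-0.2, -23.3, 4.4]
opening: 0.133
finger_force: 20.0
clock: 5.23
tool_pos: [0.4888, -0.1384, 0.0856]
eef_rot: [0.689, 0.725, -0.004, 0.006]
contact_force: [8.7, -25.4, -5.6]
opening: 0.137
finger_force: 20.0
clock: 5.48
tool_pos: [0.4889, -0.1387, 0.0855]
eef_rot: [0.686, 0.727, -0.001, 0.001]
contact_force: [2.2, -7.7, 2.3]
opening: 0.135
finger_force: 20.0
```

```bash
python3 -m jog '[{"wx":0,"wy":0,"wz":-0.05,"dx":0,"dy":0,"dz":0,"hand":1},{"wx":0,"wy":0,"wz":-0.05,"dx":0,"dy":0,"dz":0,"hand":1},{"wx":0,"wy":0,"wz":-0.05,"dx":0,"dy":0,"dz":0,"hand":1},{"wx":0,"wy":0,"wz":-0.05,"dx":0,"dy":0,"dz":0,"hand":1},{"wx":0,"wy":0,"wz":-0.05,"dx":0,"dy":0,"dz":0,"hand":1}]'; python3 -c "
from plant import r;print(r.get_state()['moment'])"; python3 -m jog '[{"wx":0,"wy":0,"wz":-0.05,"dx":0,"dy":0,"dz":0,"hand":1},{"wx":0,"wy":0,"wz":-0.05,"dx":0,"dy":0,"dz":0,"hand":1},{"wx":0,"wy":0,"wz":-0.05,"dx":0,"dy":0,"dz":0,"hand":1},{"wx":0,"wy":0,"wz":-0.05,"dx":0,"dy":0,"dz":0,"hand":1},{"wx":0,"wy":0,"wz":-0.05,"dx":0,"dy":0,"dz":0,"hand":1}]';python3 -c "
from plant import r;print(r.get_state()['moment'])"; python3 -m jog '[{"wx":0,"wy":0,"wz":-0.05,"dx":0,"dy":0,"dz":0,"hand":1},{"wx":0,"wy":0,"wz":-0.05,"dx":0,"dy":0,"dz":0,"hand":1},{"wx":0,"wy":0,"wz":-0.05,"dx":0,"dy":0,"dz":0,"hand":1},{"wx":0,"wy":0,"wz":-0.03,"dx":0,"dy":0,"dz":0,"hand":1},{"wx":0,"wy":0,"wz":0,"dx":0,"dy":0,"dz":0,"hand":1}]';python3 -c "
from plant import r;print(r.get_state()['moment'])"
```

```text
clock: 5.9
tool_pos: [0.4888, -0.1387, 0.0855]
eef_rot: [0.846, 0.533, -0.001, 0.001]
contact_force: [1.4, -7.9, 1.8]
opening: 0.133
finger_force: 20.0
[-1.74977657 -0.39874644  0.03607419]
clock: 6.32
tool_pos: [0.4886, -0.1386, 0.0855]
eef_rot: [0.952, 0.307, -0.001, 0.001]
contact_force: [1.1, -7.8, 3.6]
opening: 0.136
finger_force: 20.0
[-1.70481651 -0.21524903  0.03659884]
clock: 6.73
tool_pos: [0.4886, -0.1385, 0.0855]
eef_rot: [0.991, 0.133, -0.0, 0.002]
contact_force: [0.7, -7.8, 2.1]
opening: 0.134
finger_force: 20.0
[-1.61933265 -0.15576792 -0.09229251]
```

```bash
python3 -m jog '[{"wx":0,"wy":0,"wz":-0.03,"dx":0,"dy":0,"dz":0,"hand":1},{"wx":0,"wy":0,"wz":0,"dx":0,"dy":0,"dz":0,"hand":1}]';python3 -c "
from plant import r;print(r.get_state()['moment'])"; python3 -m jog '[{"wx":0,"wy":0,"wz":-0.03,"dx":0,"dy":0,"dz":0,"hand":1},{"wx":0,"wy":0,"wz":0,"dx":0,"dy":0,"dz":0,"hand":1}]';python3 -c "
from plant import r;print(r.get_state()['moment'])"
```

```text
clock: 6.9
tool_pos: [0.4886, -0.1385, 0.0854]
eef_rot: [0.995, 0.104, -0.0, 0.002]
contact_force: [1.1, -7.6, 3.1]
opening: 0.137
finger_force: 20.0
[-1.70399308 -0.13995582  0.38525097]
clock: 7.07
tool_pos: [0.4888, -0.1384, 0.0854]
eef_rot: [0.997, 0.074, -0.0, 0.002]
contact_force: [1.7, -8.0, 1.8]
opening: 0.145
finger_force: 20.5
[-1.71356408 -0.17401553  0.4205771 ]
```

```bash
python3 -m jog '[{"wx":0,"wy":0,"wz":-0.01,"dx":0,"dy":-0.01,"dz":0,"hand":1},{"wx":0,"wy":0,"wz":0.02,"dx":0,"dy":0,"dz":0,"hand":0.7},{"wx":0,"wy":0,"wz":0,"dx":0,"dy":0,"dz":0,"hand":0.6},{"wx":0,"wy":0,"wz":0,"dx":0,"dy":0,"dz":0.04,"hand":0.6},{"wx":0,"wy":0,"wz":0,"dx":0,"dy":0,"dz":0.12,"hand":0.6}]'; python3 -m jog '[{"wx":0,"wy":0,"wz":0,"dx":0,"dy":0,"dz":0.12,"hand":0},{"wx":0,"wy":0,"wz":0,"dx":-0.01,"dy":0.15,"dz":0,"hand":0},{"wx":0,"wy":0,"wz":0,"dx":-0.01,"dy":0.15,"dz":0,"hand":0},{"wx":0,"wy":0,"wz":0,"dx":-0.008,"dy":0.13,"dz":0,"hand":0},{"wx":0,"wy":0,"wz":0,"dx":0,"dy":0,"dz":0,"hand":0}]'; python3 -m jog '[{"wx":0,"wy":0,"wz":0,"dx":0,"dy":0,"dz":0,"hand":0},{"wx":0,"wy":0,"wz":0,"dx":0,"dy":0,"dz":0,"hand":0}]'
python3 - <<'E'
from h import *
import cv2
s=r.snapshot("scene")
p=r.get_state();print(np.round(p["tool_pos"],4),np.round(p["q"],2),proj("scene",p["tool_pos"]))
cv2.imwrite("pics/c4.png",cv2.resize(s[170:260,255:375,::-1],(800,600),interpolation=cv2.INTER_CUBIC))
E
```

```text
clock: 7.48
tool_pos: [0.4862, -0.1373, 0.1231]
eef_rot: [0.996, 0.086, -0.004, -0.002]
contact_force: [0.3, -0.1, 0.7]
opening: 0.397
finger_force: 0.0
clock: 7.9
tool_pos: [0.4812, -0.0226, 0.1558]
eef_rot: [0.996, 0.091, -0.0, -0.003]
contact_force: [-0.6, -0.0, 0.2]
opening: 0.75
finger_force: 0.0
clock: 8.07
tool_pos: [0.4817, -0.0316, 0.1556]
eef_rot: [0.996, 0.086, -0.0, 0.0]
contact_force: [-0.9, -0.1, -0.2]
opening: 0.906
finger_force: 0.0
[ 0.4819 -0.0325  0.1555] [-0.04  0.65  0.01  2.07 -0.01  0.42 -1.42] [[306.61612144 197.36816901]]
```

View pics/c4.png

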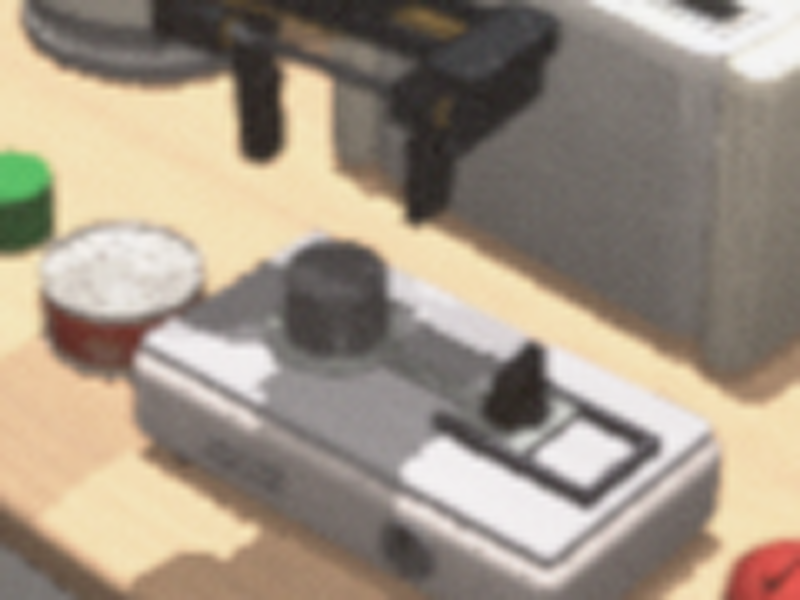

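Picture: catch plate at the hub end with its bar across the slide (520,390), cap (337,300) still on its ring, open fingers above it. Descend and centre by feel along y.

```bash
python3 -m jog '[{"wx":0,"wy":0,"wz":0,"dx":0,"dy":0.008,"dz":-0.1,"hand":0},{"wx":0,"wy":0,"wz":0,"dx":0,"dy":0,"dz":-0.1,"hand":0},{"wx":0,"wy":0,"wz":0,"dx":0,"dy":0,"dz":-0.08,"hand":0},{"wx":0,"wy":0,"wz":0,"dx":0,"dy":0,"dz":-0.02,"hand":0.2},{"wx":0,"wy":0,"wz":0,"dx":0,"dy":0,"dz":0,"hand":0.4}]' 5; python3 -m jog '[{"wx":0,"wy":0,"wz":0,"dx":0,"dy":0,"dz":0,"hand":0.6},{"wx":0,"wy":0,"wz":0,"dx":0,"dy":0,"dz":0,"hand":1},{"wx":0,"wy":0,"wz":0,"dx":0,"dy":0,"dz":0,"hand":1},{"wx":0,"wy":0,"wz":0,"dx":0,"dy":0,"dz":0,"hand":1}]' 5
```

```text
clock: 8.53
tool_pos: [0.4811, -0.0309, 0.0792]
eef_rot: [0.996, 0.084, -0.002, 0.0]
contact_force: [-1.4, 0.6, 0.4]
opening: 0.871
finger_force: 0.0
clock: 8.87
tool_pos: [0.4827, -0.0295, 0.0813]
eef_rot: [0.996, 0.085, 0.001, 0.0]
contact_force: [0.3, 0.8, 1.5]
opening: 0.57
finger_force: 1.4
```

```bash
python3 -m jog '[{"wx":0,"wy":0,"wz":0,"dx":0,"dy":0,"dz":0,"hand":1},{"wx":0,"wy":0,"wz":0,"dx":0,"dy":0,"dz":0,"hand":1},{"wx":0,"wy":0,"wz":0,"dx":0,"dy":0,"dz":0,"hand":1}]' 5; python3 -m jog '[{"wx":0,"wy":0,"wz":0,"dx":0,"dy":0,"dz":0,"hand":0.1},{"wx":0,"wy":0,"wz":0,"dx":0,"dy":0,"dz":0,"hand":0.1},{"wx":0,"wy":0,"wz":-0.06,"dx":0,"dy":0,"dz":0,"hand":0.1},{"wx":0,"wy":0,"wz":-0.06,"dx":0,"dy":0,"dz":0,"hand":0.1},{"wx":0,"wy":0,"wz":-0.06,"dx":0,"dy":0,"dz":0,"hand":0.1}]'
```

```text
clock: 9.12
tool_pos: [0.4828, -0.0295, 0.0812]
eef_rot: [0.996, 0.085, 0.001, 0.0]
contact_force: [-0.6, -0.7, 6.6]
opening: 0.569
finger_force: 5.0
clock: 9.53
tool_pos: [0.4821, -0.0295, 0.0803]
eef_rot: [0.995, -0.097, -0.0, -0.0]
contact_force: [0.3, 0.3, 0.1]
opening: 0.897
finger_force: 0.0
```

```bash
python3 -m jog '[{"wx":0,"wy":0,"wz":-0.06,"dx":0,"dy":0,"dz":0,"hand":0.1},{"wx":0,"wy":0,"wz":-0.06,"dx":0,"dy":0,"dz":0,"hand":0.1},{"wx":0,"wy":0,"wz":-0.06,"dx":0,"dy":0,"dz":0,"hand":0.1},{"wx":0,"wy":0,"wz":-0.06,"dx":0,"dy":0,"dz":0,"hand":0.1},{"wx":0,"wy":0,"wz":-0.06,"dx":0,"dy":0,"dz":0,"hand":0.1}]'; python3 -m jog '[{"wx":0,"wy":0,"wz":-0.06,"dx":0,"dy":0,"dz":0,"hand":0.1},{"wx":0,"wy":0,"wz":-0.06,"dx":0,"dy":0,"dz":0,"hand":0.1},{"wx":0,"wy":0,"wz":-0.06,"dx":0,"dy":0,"dz":0,"hand":0.1},{"wx":0,"wy":0,"wz":-0.06,"dx":0,"dy":0,"dz":0,"hand":0.3},{"wx":0,"wy":0,"wz":0,"dx":0,"dy":0,"dz":0,"hand":1}]';python3 -m jog '[{"wx":0,"wy":0,"wz":0,"dx":0,"dy":0,"dz":0,"hand":1},{"wx":0,"wy":0,"wz":0,"dx":0,"dy":0,"dz":0,"hand":1},{"wx":0,"wy":0,"wz":0,"dx":0,"dy":0,"dz":0,"hand":1},{"wx":0,"wy":0,"wz":0,"dx":0,"dy":0,"dz":0,"hand":1},{"wx":0,"wy":0,"wz":0,"dx":0,"dy":0,"dz":0,"hand":1}]' 5
```

```text
clock: 9.95
tool_pos: [0.4821, -0.0294, 0.0802]
eef_rot: [0.922, -0.387, -0.0, 0.0]
contact_force: [-0.4, -0.4, 0.0]
opening: 0.898
finger_force: 0.0
clock: 10.37
tool_pos: [0.482, -0.0293, 0.0802]
eef_rot: [0.805, -0.594, -0.0, 0.0]
contact_force: [0.3, 0.1, 0.3]
opening: 0.769
finger_force: 0.0
clock: 10.78
tool_pos: [0.4817, -0.0295, 0.0803]
eef_rot: [0.806, -0.593, -0.0, 0.0]
contact_force: [-1.0, 0.5, 0.6]
opening: 0.572
finger_force: 5.0
```

```bash
python3 -m jog '[{"wx":0,"wy":0,"wz":0,"dx":0,"dy":0,"dz":0,"hand":1},{"wx":0,"wy":0,"wz":0,"dx":0,"dy":0,"dz":0,"hand":1},{"wx":0,"wy":0,"wz":0.03,"dx":0,"dy":0,"dz":0,"hand":1},{"wx":0,"wy":0,"wz":0.03,"dx":0,"dy":0,"dz":0,"hand":1}]' 25; python3 -c "
from plant import r;print(r.get_state()['moment'])";python3 -m jog '[{"wx":0,"wy":0,"wz":0.04,"dx":0,"dy":0,"dz":0,"hand":1},{"wx":0,"wy":0,"wz":0.04,"dx":0,"dy":0,"dz":0,"hand":1}]' ; python3 -c "
from plant import r;print(r.get_state()['moment'])"; python3 -m jog '[{"wx":0,"wy":0,"wz":0.04,"dx":0,"dy":0,"dz":0,"hand":1},{"wx":0,"wy":0,"wz":0.04,"dx":0,"dy":0,"dz":0,"hand":1}]' ; python3 -c "
from plant import r;print(r.get_state()['moment'])"
```

```text
clock: 11.12
tool_pos: [0.4818, -0.0293, 0.0803]
eef_rot: [0.84, -0.542, -0.0, 0.0]
contact_force: [-1.1, -0.1, 0.4]
opening: 0.562
finger_force: 25.0
[ 0.12657702  0.18880549 -0.08302768]
clock: 11.28
tool_pos: [0.4815, -0.0285, 0.0803]
eef_rot: [0.881, -0.473, -0.001, -0.0]
contact_force: [-1.7, 2.2, 0.9]
opening: 0.563
finger_force: 25.0
[ 0.68412881  0.33307163 -1.02681184]
clock: 11.45
tool_pos: [0.4834, -0.0303, 0.0803]
eef_rot: [0.915, -0.403, 0.001, -0.0]
contact_force: [1.7, -1.7, -4.0]
opening: 0.563
finger_force: 25.0
[-0.03344686 -0.20477609 -1.03913831]
```

Stop felt CCW (1 N m), so it loosens clockwise.

```bash
python3 -m jog '[{"wx":0,"wy":0,"wz":-0.05,"dx":0,"dy":0,"dz":0,"hand":1},{"wx":0,"wy":0,"wz":-0.05,"dx":0,"dy":0,"dz":0,"hand":1},{"wx":0,"wy":0,"wz":-0.05,"dx":0,"dy":0,"dz":0,"hand":1},{"wx":0,"wy":0,"wz":-0.05,"dx":0,"dy":0,"dz":0,"hand":1},{"wx":0,"wy":0,"wz":-0.05,"dx":0,"dy":0,"dz":0,"hand":1}]'; python3 -c "
from plant import r;print(r.get_state()['moment'])";python3 -m jog '[{"wx":0,"wy":0,"wz":-0.05,"dx":0,"dy":0,"dz":0,"hand":1},{"wx":0,"wy":0,"wz":-0.05,"dx":0,"dy":0,"dz":0,"hand":1},{"wx":0,"wy":0,"wz":-0.05,"dx":0,"dy":0,"dz":0,"hand":1},{"wx":0,"wy":0,"wz":-0.05,"dx":0,"dy":0,"dz":0,"hand":1},{"wx":0,"wy":0,"wz":-0.05,"dx":0,"dy":0,"dz":0,"hand":1}]' ; python3 -c "
from plant import r;print(r.get_state()['moment'])"; python3 -m jog '[{"wx":0,"wy":0,"wz":-0.05,"dx":0,"dy":0,"dz":0,"hand":1},{"wx":0,"wy":0,"wz":-0.05,"dx":0,"dy":0,"dz":0,"hand":1},{"wx":0,"wy":0,"wz":-0.05,"dx":0,"dy":0,"dz":0,"hand":1},{"wx":0,"wy":0,"wz":-0.05,"dx":0,"dy":0,"dz":0,"hand":1},{"wx":0,"wy":0,"wz":0,"dx":0,"dy":0,"dz":0,"hand":1}]' ; python3 -c "
from plant import r;print(r.get_state()['moment'])"
```

```text
clock: 11.87
tool_pos: [0.4823, -0.0311, 0.0804]
eef_rot: [0.785, -0.619, 0.001, 0.001]
contact_force: [-2.0, -3.6, -1.5]
opening: 0.565
finger_force: 25.0
[-0.89372777  0.20924229 -0.00147837]
clock: 12.28
tool_pos: [0.4812, -0.0316, 0.0804]
eef_rot: [-0.608, 0.794, -0.001, -0.001]
contact_force: [-3.9, -4.0, 0.3]
opening: 0.562
finger_force: 25.0
[-0.80623417  0.64561116  0.05232017]
clock: 12.7
tool_pos: [0.471, -0.0765, 0.0892]
eef_rot: [-0.465, 0.885, 0.013, 0.005]
contact_force: [0.8, -2.2, 1.4]
opening: 0.389
finger_force: 0.0
[-0.11035118 -0.15855633 -0.02713039]
```

```bash
python3 - <<'E'
from h import *
import cv2
s=r.snapshot("scene")
p=r.get_state();print(p["clock"],np.round(p["tool_pos"],4),np.round(p["q"],2),np.round(p["qd"],2),p["eef_rot"],p["opening"],p["contact_force"],proj("scene",p["tool_pos"]))
cv2.imwrite("pics/c5.png",cv2.resize(s[150:270,235:395,::-1],(800,600),interpolation=cv2.INTER_CUBIC))
E
```

```text
12.75 [ 0.4717 -0.0757  0.0891] [-0.17  0.83  0.43  2.13 -1.    0.41 -2.65] [-0.04  0.   -0.02 -0.01 -0.01  0.01  0.  ] [-0.46609434  0.88462519  0.01272503  0.00569242] 0.3295621293813326 [ 0.17803634 -0.06101417 -0.12800556] [[313.90766253 221.8833253 ]]
```

View pics/c5.png

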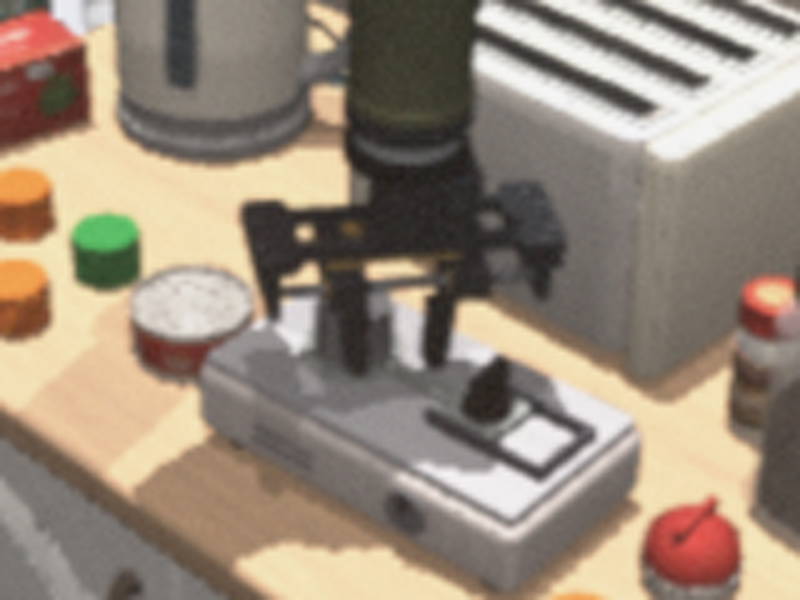

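Picture: wrist ran into its joint limit, so the hand slid off to the catch side of the cap; the cap is still upright on the hub (345,340) and the thumb-turn still across (490,385). Rise, unwind the wrist, regrasp.

```bash
python3 -m jog '[{"wx":0,"wy":0,"wz":0,"dx":0,"dy":0,"dz":0.04,"hand":0.67},{"wx":0,"wy":0,"wz":0,"dx":0,"dy":0,"dz":0.12,"hand":0.67},{"wx":0,"wy":0,"wz":0,"dx":0,"dy":0,"dz":0.15,"hand":0.67},{"wx":0,"wy":0,"wz":0.03,"dx":0,"dy":0,"dz":0.04,"hand":0.67},{"wx":0,"wy":0,"wz":0.05,"dx":0,"dy":0,"dz":0,"hand":0}]';  python3 -c "
from plant import r;p=r.get_state();print(p['q'].round(2) if hasattr(p['q'],'round') else p['q'])"; python3 -m jog '[{"wx":0,"wy":0,"wz":0.06,"dx":0,"dy":0,"dz":0,"hand":0},{"wx":0,"wy":0,"wz":0.06,"dx":0,"dy":0,"dz":0,"hand":0},{"wx":0,"wy":0,"wz":0.06,"dx":0,"dy":0,"dz":0,"hand":0},{"wx":0,"wy":0,"wz":0.06,"dx":0,"dy":0,"dz":0,"hand":0},{"wx":0,"wy":0,"wz":0.06,"dx":0,"dy":0,"dz":0,"hand":0}]';  python3 -c "
from plant import r;p=r.get_state();print(p['q'])"
```

```text
clock: 13.17
tool_pos: [0.4736, -0.0741, 0.1789]
eef_rot: [-0.539, 0.842, 0.011, 0.005]
contact_force: [-0.6, 0.3, -0.6]
opening: 0.387
finger_force: 0.0
[-0.38  0.75  0.79  2.08 -0.89  0.71 -2.56]
clock: 13.58
tool_pos: [0.4722, -0.0727, 0.1763]
eef_rot: [0.765, -0.644, -0.014, -0.0]
contact_force: [0.3, -0.4, 0.7]
opening: 0.76
finger_force: 0.0
[-0.30323847  0.70446686  0.62514327  2.06566709 -0.72638054  0.63098217
 -2.13882254]
```

```bash
python3 -m jog '[{"wx":0,"wy":0,"wz":0.06,"dx":0.007,"dy":0.034,"dz":0,"hand":0},{"wx":0,"wy":0,"wz":0.06,"dx":0.007,"dy":0.034,"dz":0,"hand":0},{"wx":0,"wy":0,"wz":0.06,"dx":0.007,"dy":0.034,"dz":0,"hand":0},{"wx":0,"wy":0,"wz":0.06,"dx":0.007,"dy":0.034,"dz":0,"hand":0},{"wx":0,"wy":0,"wz":0.06,"dx":0.007,"dy":0.034,"dz":0,"hand":0}]' >/dev/null; python3 -m jog '[{"wx":0,"wy":0,"wz":0.06,"dx":0,"dy":0,"dz":0,"hand":0},{"wx":0,"wy":0,"wz":0.06,"dx":0,"dy":0,"dz":0,"hand":0},{"wx":0,"wy":0,"wz":0.06,"dx":0,"dy":0,"dz":0,"hand":0},{"wx":0,"wy":0,"wz":0.06,"dx":0,"dy":0,"dz":0,"hand":0},{"wx":0,"wy":0,"wz":0.06,"dx":0,"dy":0,"dz":0,"hand":0}]' >/dev/null;  python3 -m jog '[{"wx":0,"wy":0,"wz":0.06,"dx":0,"dy":0,"dz":0,"hand":0},{"wx":0,"wy":0,"wz":0.06,"dx":0,"dy":0,"dz":0,"hand":0},{"wx":0,"wy":0,"wz":0.06,"dx":0,"dy":0,"dz":0,"hand":0},{"wx":0,"wy":0,"wz":0.06,"dx":0,"dy":0,"dz":0,"hand":0},{"wx":0,"wy":0,"wz":0.06,"dx":0,"dy":0,"dz":0,"hand":0}]' >/dev/null; python3 -m jog '[{"wx":0,"wy":0,"wz":0.06,"dx":0,"dy":0,"dz":0,"hand":0},{"wx":0,"wy":0,"wz":0.06,"dx":0,"dy":0,"dz":0,"hand":0},{"wx":0,"wy":0,"wz":0.06,"dx":0,"dy":0,"dz":0,"hand":0},{"wx":0,"wy":0,"wz":0.06,"dx":0,"dy":0,"dz":0,"hand":0},{"wx":0,"wy":0,"wz":0,"dx":0,"dy":0,"dz":0,"hand":0}]'
cat >> h.py <<'E'
from scipy.spatial.transform import Rotation as Ro
def tilt():
    p=r.get_state();R=Ro.from_quat(p["eef_rot"]).as_matrix();c=np.cross(R[:,2],[0,0,-1.])
    print("tilt fix wx,wy (fraction)",(c[:2]/2).round(4),"yaw",round(np.arctan2(R[1,0],R[0,0]),3),"pos",np.round(p["tool_pos"],4),"q",np.round(p["q"],2),"clock",p["clock"])
E
python3 -c "
from h import *;tilt()"
```

```text
clock: 15.25
tool_pos: [0.4806, -0.0301, 0.1764]
eef_rot: [0.906, 0.424, -0.006, 0.014]
contact_force: [-0.6, -0.2, -0.3]
opening: 1.0
finger_force: 0.0
tilt fix wx,wy (fraction) [0.0148 0.0008] yaw 0.876 pos [ 0.4806 -0.0301  0.1764] q [-0.07  0.61  0.03  2.06  0.03  0.47 -0.77] clock 15.25
```

```bash
python3 -m jog '[{"wx":0.015,"wy":0.001,"wz":0,"dx":0.004,"dy":0.002,"dz":0,"hand":0},{"wx":0,"wy":0,"wz":0,"dx":0,"dy":0,"dz":0,"hand":0}]'; python3 -c "
from h import *;tilt()
r.snapshot('scene')
for d in r.masks_of('scene','cap')+r.masks_of('scene','thumb_top'):
    v,u=np.nonzero(d['region']);print(round(d['p'],2),u.mean().round(1),v.mean().round(1),len(u),d['bbox'])"
```

```text
clock: 15.42
tool_pos: [0.4818, -0.0308, 0.1764]
eef_rot: [0.907, 0.42, -0.0, -0.0]
contact_force: [-0.4, -0.7, 0.3]
opening: 0.997
finger_force: 0.0
tilt fix wx,wy (fraction) [-0.0001 -0.0002] yaw 0.868 pos [ 0.4818 -0.0308  0.1764] q [-0.03  0.61 -0.    2.06  0.    0.48 -0.74] clock 15.4167
0.89 349.8 278.9 317 [339.9, 267.2, 356.5, 289.1]
0.62 237.2 209.2 180 [230.7, 202.7, 246.1, 215.3]
0.54 238.7 190.5 176 [231.8, 180.5, 246.2, 199.4]
0.51 256.4 199.9 184 [250.0, 191.5, 261.5, 206.3]
0.48 306.0 214.7 242 [297.5, 204.2, 317.0, 221.2]
0.42 333.0 228.7 93 [329.7, 223.4, 337.6, 236.3]
```

```bash
python3 -m jog '[{"wx":0,"wy":0,"wz":0,"dx":0,"dy":0.005,"dz":-0.12,"hand":0},{"wx":0,"wy":0,"wz":0,"dx":0,"dy":0,"dz":-0.12,"hand":0},{"wx":0,"wy":0,"wz":0,"dx":0,"dy":0,"dz":-0.12,"hand":0},{"wx":0,"wy":0,"wz":0,"dx":0,"dy":0,"dz":-0.024,"hand":0},{"wx":0,"wy":0,"wz":0,"dx":0,"dy":0,"dz":0,"hand":0.3}]' 5; python3 -m jog '[{"wx":0,"wy":0,"wz":0,"dx":0,"dy":0,"dz":0,"hand":0.6},{"wx":0,"wy":0,"wz":0,"dx":0,"dy":0,"dz":0,"hand":1},{"wx":0,"wy":0,"wz":0,"dx":0,"dy":0,"dz":0,"hand":1},{"wx":0,"wy":0,"wz":0,"dx":0,"dy":0,"dz":0,"hand":1},{"wx":0,"wy":0,"wz":0,"dx":0,"dy":0,"dz":0,"hand":1}]' 5; python3 -m jog '[{"wx":0,"wy":0,"wz":0,"dx":0,"dy":0,"dz":0,"hand":1},{"wx":0,"wy":0,"wz":0,"dx":0,"dy":0,"dz":0,"hand":1}]' 25; python3 -c "
from h import *;tilt()"
```

```text
clock: 15.98
tool_pos: [0.4799, -0.0288, 0.0788]
eef_rot: [0.907, 0.422, -0.003, -0.001]
contact_force: [0.1, 0.3, 0.3]
opening: 0.947
finger_force: 0.0
clock: 16.4
tool_pos: [0.4818, -0.0292, 0.0812]
eef_rot: [0.907, 0.422, 0.0, 0.0]
contact_force: [1.0, 0.5, 1.3]
opening: 0.57
finger_force: 2.8
clock: 16.57
tool_pos: [0.4818, -0.0292, 0.0812]
eef_rot: [0.907, 0.422, 0.0, 0.0]
contact_force: [-1.0, 0.7, 6.7]
opening: 0.561
finger_force: 25.0
tilt fix wx,wy (fraction) [0.0001 0.0001] yaw 0.871 pos [ 0.4818 -0.0292  0.0812] q [-0.03  0.79 -0.    2.12  0.01  0.23 -0.75] clock 16.5667
```

```bash
python3 -m jog '[{"wx":0,"wy":0,"wz":-0.05,"dx":0,"dy":0,"dz":0,"hand":1},{"wx":0,"wy":0,"wz":-0.05,"dx":0,"dy":0,"dz":0,"hand":1},{"wx":0,"wy":0,"wz":-0.05,"dx":0,"dy":0,"dz":0,"hand":1},{"wx":0,"wy":0,"wz":-0.05,"dx":0,"dy":0,"dz":0,"hand":1},{"wx":0,"wy":0,"wz":-0.05,"dx":0,"dy":0,"dz":0,"hand":1}]'; python3 -c "
from plant import r;print(r.get_state()['moment'])"; python3 -m jog '[{"wx":0,"wy":0,"wz":0,"dx":0,"dy":0,"dz":0.008,"hand":1},{"wx":0,"wy":0,"wz":0,"dx":0,"dy":0,"dz":0.008,"hand":1}]'; python3 -c "
from h import *;print(r.get_state()['moment']);tilt()"
```

```text
clock: 16.98
tool_pos: [0.4822, -0.0294, 0.0812]
eef_rot: [0.983, 0.182, 0.001, -0.0]
contact_force: [0.1, -0.7, 6.1]
opening: 0.562
finger_force: 25.0
[-0.1080516  -0.08215965  0.1104535 ]
clock: 17.15
tool_pos: [0.4813, -0.029, 0.0845]
eef_rot: [0.983, 0.186, -0.001, -0.0]
contact_force: [0.1, -0.1, -0.5]
opening: 0.563
finger_force: 25.0
[-0.00066378 -0.06746749  0.05592128]
tilt fix wx,wy (fraction) [-0.0003 -0.0007] yaw 0.374 pos [ 0.4813 -0.029   0.0845] q [-0.08  0.79  0.07  2.12 -0.22  0.24 -1.01] clock 17.15
```

```bash
python3 -m jog '[{"wx":0,"wy":0,"wz":0,"dx":0,"dy":0,"dz":0.008,"hand":1},{"wx":0,"wy":0,"wz":0,"dx":0,"dy":0,"dz":0.004,"hand":1},{"wx":0,"wy":0,"wz":0,"dx":0,"dy":0,"dz":0,"hand":1}]'; python3 -m jog '[{"wx":0,"wy":0,"wz":0,"dx":0,"dy":0,"dz":0.008,"hand":1},{"wx":0,"wy":0,"wz":0,"dx":0,"dy":0,"dz":0,"hand":1}]'
```

```text
clock: 17.4
tool_pos: [0.4812, -0.0291, 0.0875]
eef_rot: [0.983, 0.185, -0.001, -0.0]
contact_force: [-0.0, 1.4, -0.8]
opening: 0.562
finger_force: 25.0
clock: 17.57
tool_pos: [0.4811, -0.0293, 0.0895]
eef_rot: [0.983, 0.185, -0.001, -0.0]
contact_force: [0.4, 0.5, -0.5]
opening: 0.562
finger_force: 25.0
```

```bash
python3 -m jog '[{"wx":0,"wy":0,"wz":0,"dx":0,"dy":0,"dz":0.03,"hand":1},{"wx":0,"wy":0,"wz":0,"dx":0,"dy":0,"dz":0.03,"hand":1},{"wx":0,"wy":0,"wz":0,"dx":0,"dy":0,"dz":0.03,"hand":1},{"wx":0,"wy":0,"wz":0,"dx":0,"dy":0,"dz":0.04,"hand":1},{"wx":0,"wy":0,"wz":0,"dx":0,"dy":0,"dz":0.04,"hand":1}]'; python3 -m jog '[{"wx":0,"wy":0,"wz":0,"dx":0,"dy":0,"dz":0.04,"hand":1},{"wx":0,"wy":0,"wz":0,"dx":0,"dy":0,"dz":0.04,"hand":1},{"wx":0,"wy":0,"wz":0,"dx":0.002,"dy":-0.001,"dz":0.037,"hand":1},{"wx":0,"wy":0,"wz":0,"dx":0,"dy":0,"dz":0,"hand":1},{"wx":0,"wy":0,"wz":0,"dx":0,"dy":0,"dz":0,"hand":1}]'; python3 -m jog '[{"wx":0,"wy":0,"wz":0,"dx":0,"dy":0,"dz":0,"hand":1},{"wx":0,"wy":0,"wz":0,"dx":0,"dy":0,"dz":0,"hand":1},{"wx":0,"wy":0,"wz":0,"dx":0,"dy":0,"dz":0,"hand":1}]'; python3 - <<'E'
from h import *
tilt(); im={}
for n in("scene","top"):
    im[n]=r.snapshot(n)
    for q in("cap","thumb_top","catch"):
        for d in r.masks_of(n,q):
            v,u=np.nonzero(d['region']);print(n,q,round(d['p'],2),u.mean().round(1),v.mean().round(1),len(u),np.round(d['bbox']))
    p=np.array([.482,-.0295,.153+.018]);print("expect cap",proj(n,p).round(1),"neck",proj(n,[.482,-.0295,.09]).round(1))
    u,v=proj(n,[.482,-.0295,.171])[0].astype(int);print(im[n][v-8:v+12:4,u-8:u+9:4].mean(2).round())
    u,v=proj(n,[.482,-.0295,.1])[0].astype(int);print(im[n][v-8:v+12:4,u-8:u+9:4].mean(2).round())
E
```

```text
clock: 17.98
tool_pos: [0.481, -0.0293, 0.1328]
eef_rot: [0.983, 0.185, -0.001, -0.0]
contact_force: [-0.4, -0.2, -0.5]
opening: 0.563
finger_force: 25.0
clock: 18.4
tool_pos: [0.4819, -0.0294, 0.1618]
eef_rot: [0.983, 0.185, -0.0, -0.0]
contact_force: [-0.6, 0.5, -1.7]
opening: 0.564
finger_force: 25.0
clock: 18.65
tool_pos: [0.4813, -0.0294, 0.1606]
eef_rot: [0.983, 0.185, -0.001, -0.001]
contact_force: [-0.6, 0.0, -0.8]
opening: 0.563
finger_force: 25.0
tilt fix wx,wy (fraction) [-0.0003 -0.0014] yaw 0.371 pos [ 0.4813 -0.0294  0.1606] q [-0.12  0.65  0.14  2.07 -0.2   0.44 -1.03] clock 18.65
scene cap 0.78 237.6 209.9 231 [233. 204. 245. 218.]
scene cap 0.74 256.7 200.2 158 [252. 195. 261. 209.]
scene cap 0.66 238.6 190.7 188 [230. 181. 247. 198.]
scene cap 0.5 305.2 193.7 239 [298. 181. 316. 202.]
scene catch 0.66 329.4 229.3 182 [310. 226. 339. 238.]
scene catch 0.54 319.0 235.7 3218 [273. 208. 361. 271.]
expect cap [[306.  192.8]] neck [[305.8 214.2]]
[[ 67. 199. 106. 117.  44.]
 [ 64.  73.  76.  76.  42.]
 [ 84.  90.  82.  75.  43.]
 [ 86.  69.  74.  69.  38.]
 [147.  66.  67.  77. 146.]]
[[211. 203. 173. 208. 217.]
 [211. 218. 217. 207. 213.]
 [215. 216. 201. 210. 215.]
 [108.  93. 103. 105. 161.]
 [125.  89.  98.  92.  99.]]
top cap 0.72 382.3 265.7 240 [373. 256. 389. 278.]
top cap 0.46 318.6 204.1 201 [310. 197. 326. 213.]
top thumb_top 0.52 336.8 227.8 3057 [289. 201. 378. 262.]
top catch 0.8 348.0 224.1 210 [331. 218. 360. 235.]
expect cap [[318.  201.3]] neck [[318.4 213.2]]
[[18.  9.  3. 21. 20.]
 [53. 34. 46. 60. 63.]
 [30. 47. 56. 54. 43.]
 [59. 60. 71. 68. 30.]
 [96. 37. 33. 40. 80.]]
[[ 16.  51.  45.  50.  25.]
 [140.  36.  41.  41.  67.]
 [ 84.  66.  39.  57.  70.]
 [ 84.  66.  77.  57.  72.]
 [ 86.  91.  64.  88.  89.]]
```

```bash
python3 -c "
from plant import r;print(r.finish_job())"
```

```text
the job is handed in; nothing more can be done
None
```

I handed the job in. The catch is pushed in to its hard stop and the thumb-turn locked. The cap's thread is left-handed: it loosened clockwise and lifted free without forcing. The gripper is holding it level about 8 cm above the hub. Midway the wrist hit its turning limit and the hand slid off the cap, so I unwound it and gripped again. The cap and thumb-turn looked undisturbed in the next picture.

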